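# Aim the desk lamp at the model house for shadow drawing

### The arm

A 6-joint arm with a two-finger parallel gripper is mounted at the origin on the work surface. World frame = base frame: x ahead of the robot, y to its left, z up, the work surface at z = 0. Lengths are in mm, angles in degrees, forces in N, time in s.
With the tool pointing down it reaches from about 350 to 850 mm from the base axis. Payload 8.1 kg.
Tool frame: the origin (TCP) lies on the front face of the gripper's body, between the roots of the fingers; the fingertips stand r.finger_overhang ahead of it and the grasp point (between the pads) lies 54 mm ahead of it (r.finger_overhang is the distance from the TCP to the fingertips, in mm); y points along the fingers, z is the direction in which the jaws open and shut, and the axes are right-handed (so a half turn about y gives the same grasp; the last joint's range is limited). The gripper opens to 85 mm and grips with 20 to 120 N. Pads are 22 mm wide; open, the fingers measure 114 mm over their backs; the gripper's body (76 mm by 85 mm) begins 54 mm behind the grasp point. The pads swing forward as they close: fully open they stand 13 mm farther back than shut.
Start: joints at [67.586, 7.471, 85.268, -0, 87.261, -4.893], TCP at [180.612, 572.176, 303.892] pointing down, gripper open.
Joint ranges: [-169.43, 169.43], [-51.17, 129.36], [1.28, 143.12], [-76.62, 256.62], [0, 156.53], [-152.29, 152.29]. Speed limits (degrees/s): [136.94, 136.94, 159.86, 180, 180, 180].

### API

Orientations are given as [roll, pitch, yaw] about the fixed x, y, z axes, in that order (R = Rz(yaw) Ry(pitch) Rx(roll)).
In Python, from bench import r gives the robot as it stands. The module is installed in compiled form; this text tells all that it offers.
- The arm moves only by the tool arm_command, never from a script. Its argument "increments" is a list of rows, each a list of 6 numbers: the shift along the tool's x, y, z in m, then the turn, a rotation vector about the tool's x, y, z in rad. In form: [[tx, ty, tz, wx, wy, wz], ...]. A call has exactly 10 rows; each row is the pose to reach, as a shift and turn from the pose commanded when the call began, along the tool's axes at that moment; what a row does not reach only later rows make up. A row lasts 1/8 s, in which the tool goes at most 62.5 mm and 10.7 degrees, less where a joint would pass 70% of its speed; a pose out of reach is approached as far as the arm can. A call with a gripper value outside its range is refused whole. "jaw" is the gripper's target within -1 to 1 (shut at 1, half-way at 0, fully open at -1), set as the call begins (left out, the last holds). The fingers move at their own pace and stop on an object; "force" is the grip in N (left out, the last holds). Time passes only in rows, so rows that repeat a pose let the fingers close, or fill a call up. It gives the time, the measured TCP pose, the force and the opening at its end, in the units of the state.
- r.sense(): the state, without advancing time (a new reading comes with each control period).
- r.snapshot(name): name is "scene" or "top" or "wrist"; returns the picture (400x640x3 uint8, red, green, blue); there is no depth.
- r.camera_model(name): a dict with "intrinsics" (3x3 intrinsics, pixels), "cam_to_world" (4x4, takes a point from camera to world coordinates). Camera axes: x right, y down, z forward; pixel columns grow to the right and rows downward; lengths in mm; the calibration is good to about 2 mm. A picture is of the moment at which its call begins: read the wrist's pose just before it. camera_model takes no time and is no camera call; for the wrist camera it gives the pose at the moment of the call.
- r.hand_in(): hands the job in, once; it reports no verdict.
Trained networks look in the newest picture that a camera, given by its name, has taken for a name from the list of things; names that differ only in an ending like _2 or _b are one class to them, and where a whole thing is asked for, a point or a joint stands for the part that bears it (a point fixed in the world has none). Each returns a list of dicts, best first, with "conf" (0 to 1); they miss things now and then, are a little off and sometimes report something else, mostly with a low value. They report only what shows in the picture. A call takes as long as a camera call. They do not tell look-alikes from the thing itself.
- r.trace(camera, target): "mask" (400x640 bool, what is visible of it) and "position" ([column, row] in pixels, amid what is visible of it).
- r.spot_point(camera, target): "position" ([column, row] in pixels: a listed point, or the origin of a listed thing).
The state is a dict: "time": time; "joint_pos": joint angles; "qd": joint speeds; "joint_efforts": joint torques, N m; "tool_pos": TCP position; "tcp_rot": TCP orientation; "ft_force": force on the tool from outside, world axes, zero at the start; "wrist_torque": the same for the moment, N m; "finger_gap": finger opening in mm.
Only numpy, scipy, OpenCV 4.12 (cv2) and the standard library are available. Lean on these libraries where they do the work, as an engineer would, in place of code of your own. Each camera call takes 0.05 s, during which the arm holds its last target.

### The job

Get the lamp ready for shadow drawing: lean its stiff arm forward by the orange paddle until the lens points straight at the round blue window of the little cardboard house, and let go so that it stays there. Then switch the lamp on by pressing the green end of its white flap switch fully down, without spoiling the aim. Leave the house and the other craft things standing where they are.

Things in the scene. Friction and masses are not known exactly. Their poses are not given: they have to be found in the camera images.
- lamp: Grey foot of the desk lamp, heavy and fixed to the table. Origin: on the table top right under the arm's hinge. x = the direction in which the lamp leans and shines (level), z up. The foot covers x -70 to +110 mm, y -65 to +65 mm and is 28 mm high. The arm's hinge runs along y, 60 mm above the origin. On the foot's -y side is a black panel (90 mm along x, 52 mm up the slope) which slopes down away from the lamp: its face leans 30 deg towards -y; it carries the switch.
- lamp_arm (a joint): Lean of the lamp arm in rad: 0 = upright, positive = leaning towards the lamp's +x. Range -0.35 to 1.3. Stiff friction hinge (about 0.9 N m, some 4 to 6 N at the paddle): it stays where it is released. The arm is a straight 22 mm wide bar.
- paddle (a point): Where to grip the lamp arm: middle of the flat orange paddle at the arm's upper end, 222 mm along the arm from the hinge (the paddle's free edge is 23 mm further out, its lower edge 32 mm nearer the hinge). The paddle is 12 mm thick in the direction of swing and 90 mm wide along the hinge; its flat leans with the arm. Axes = the arm's: z outward along the arm, y along the hinge.
- lens (a point): The lens of the white lamp head. The head is a bar 140 mm wide along the hinge (y), 42 mm high, 27 mm deep, fixed across the arm below the paddle, with one round yellowish lens in the middle of its front. This point: centre of the lens, which lies 150 mm along the arm from the hinge and 30 mm in front of the arm's centre line. Axes = the arm's: x is the lamp's aim, straight out of the lens and square to the arm; so at lean q it points q rad below level, towards the lamp's +x.
- lamp_switch (a joint): The lamp's switch, a white flap on the sloping panel, hinged at its end nearest the lamp's -x. 0 = off (its green end stands 12 mm proud), 0.25 rad = on (flap flat on the panel, parallel to it). Stays where it is left; takes about 3 N at the green end.
- switch_pad (a point): Where to press the switch: on the upper face of the flap (50 mm long, 34 mm wide) at its green end, 40 mm from the flap's hinge. Press square to the panel, i.e. down and 30 deg towards the lamp's +y; the pad then travels about 10 mm. Axes at 0: x along the lamp's x, z square out of the panel (up and 30 deg towards the lamp's -y). When the arm is leaning forward the wide lamp head hangs above and next to the switch.
- house: Loose little cardboard house, 150 g, with a pitched roof: 56 mm deep, 80 mm wide, about 108 mm high; origin at the centre of its underside. Its front is its -x face and looks at the lamp.
- house_window (a point): Centre of the round blue window (30 mm across) in the house front, 47 mm above the table. It lies within about 10 mm of the lamp's plane of swing, 215 to 355 mm ahead of the hinge.
- marker_red: Bystander, loose: white marker pen with a red cap, 135 mm long, 17 mm thick, lying along its own x; origin under its middle.
- marker_orange: Bystander, loose: white marker pen with an orange cap, 135 mm long, 17 mm thick, lying along its own x; origin under its middle.
- tape_roll: Bystander, loose: yellow roll of tape lying flat, 80 mm across, 22 mm high; origin under its middle.
- glue_bottle: Bystander, loose: white glue bottle with an orange cap, 44 mm across, 110 mm high, standing; origin under its middle.
- scissors: Bystander, loose: scissors with pale blue-green handles lying flat, about 155 mm long, 10 mm high; origin under its middle.
- pencil_cup: Bystander, loose: black empty pencil cup, about 72 mm across, 100 mm high; origin under its middle.
There are look-alikes about, which are no part of the job. What is shaped like the house but yellow is not meant.

How it is judged (in metres and radians):
On the way, in this order (a step that is already met when the one before it is completed fails the run):
1. the lamp is aimed at the window and has been let go, still switched off (z of house_window in the frame of lens between -0.015 and 0.015 m and x of house_window in the frame of lens above 0.03 m and contact force between the fingers and lamp_arm below 0.1 N and velocity of joint lamp_arm between -0.03 and 0.03 rad/s and value of joint lamp_switch below 0.1 rad), for 0.3 s.
2. the switch is pressed fully down (value of joint lamp_switch above 0.2 rad), for 0.1 s.
At the end, for the whole second after the job is handed in: The line straight out of the lens passes within 15 mm above or below the centre of the house window (inside the blue disc), the arm is at rest and released, the switch flap is down flat (above 0.2 of 0.25 rad), and the house stands upright within 12 mm of where it was (z of house_window in the frame of lens between -0.015 and 0.015 m and x of house_window in the frame of lens above 0.03 m and velocity of joint lamp_arm between -0.03 and 0.03 rad/s and contact force between the fingers and lamp_arm below 0.1 N and value of joint lamp_switch above 0.2 rad and distance of house from where it was at the start of the episode below 0.012 m and angle between house's own z axis and vertical below 0.1 rad); the robot touches nothing.
It fails at once if the house is pushed out of its place (12 mm) or tipped (distance of house from where it was at the start of the episode above 0.012 m or angle between house's own z axis and vertical above 0.15 rad).
It fails at once if another craft thing is shoved more than 30 mm (distance of any of marker_red, marker_orange, tape_roll, glue_bottle, scissors, pencil_cup from where it was at the start of the episode above 0.03 m).
It also fails if it takes over 51 s, if anything falls off the work surface, if the arm or the gripper's body presses on something with over 40 N, if the wrist force passes 120 N, or if a joint passes its speed limit or range.

## Working session

There is one attempt and no reset: what is moved stays moved. The work goes in short steps, Python scripts to look and compute and a tool call to move; the robot and the scene stay as the last step left them, time stands still between calls to the robot, and variables do not carry over. Pictures are saved under pics/ and viewed, and the job is handed in when it is done.

Besides the shell and the picture viewer there is one more tool, called after "Call:" in YAML: its name, and indented under it one key for each argument. arm_command: Moves the arm, as the interface text tells. Its arguments: {"type":"object","properties":{"increments":{"type":"array","items":{"type":"array","items":{"type":"number"}}},"jaw":{"type":"number"},"force":{"type":"number"}},"required":["increments"]}

```bash
mkdir -p pics; ls
python3 - <<'E'
from bench import r
import cv2,numpy as np
print(r.sense()); print(r.finger_overhang)
for n in ["scene","top","wrist"]:
    im=r.snapshot(n); cv2.imwrite(f"pics/{n}0.png",im[:,:,::-1])
    m=r.camera_model(n); print(n,np.round(m["intrinsics"],1).tolist(),np.round(m["cam_to_world"],3).tolist())
E
```

```text
pics
{'time': 0.0, 'joint_pos': array([ 6.75891454e+01,  7.51347992e+00,  8.53293298e+01, -2.44563976e-04,
        8.72605508e+01, -4.89216579e+00]), 'qd': array([ 0.04791113, -0.02050003,  0.04718049, -0.00550745, -0.05882311,
        0.03284792]), 'joint_efforts': array([-3.70268936e-04, -5.69402575e+01, -5.00543869e+01, -1.00783095e-04,
        1.43653736e-02,  5.11956489e-05]), 'tool_pos': array([180.42418101, 571.79999132, 302.86079072]), 'tcp_rot': array([-9.01030048e+01,  8.57127825e-03, -1.75186846e+01]), 'ft_force': array([0.33272423, 0.82232995, 0.62129642]), 'wrist_torque': array([0.00555172, 0.01600862, 0.00478329]), 'finger_gap': 85.56019505657103}
72.6
scene [[473.1, 0.0, 318.1], [0.0, 473.1, 204.1], [0.0, 0.0, 1.0]] [[0.506, 0.728, -0.463, 1107.481], [0.863, -0.42, 0.282, -298.717], [0.011, -0.542, -0.841, 1152.097], [0.0, 0.0, 0.0, 1.0]]
top [[422.3, 0.0, 316.5], [0.0, 422.3, 197.3], [0.0, 0.0, 1.0]] [[0.014, -0.994, 0.11, 448.229], [-1.0, -0.014, 0.001, 12.049], [0.0, -0.11, -0.994, 1435.782], [0.0, 0.0, 0.0, 1.0]]
wrist [[319.4, 0.0, 321.4], [0.0, 319.4, 201.0], [0.0, 0.0, 1.0]] [[0.302, 0.906, 0.296, 102.77], [0.953, -0.286, -0.095, 597.052], [-0.001, 0.311, -0.95, 372.083], [0.0, 0.0, 0.0, 1.0]]
```

View pics/scene0.png

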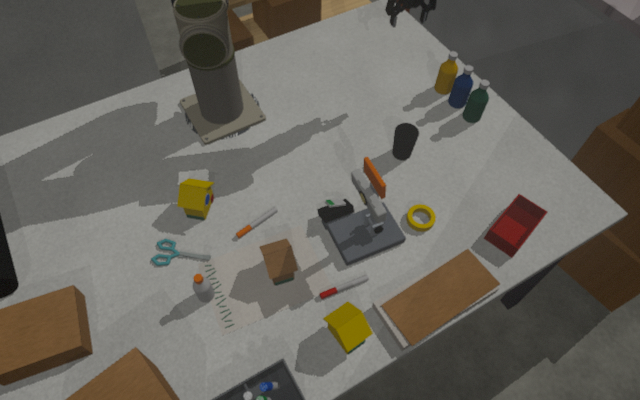

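View pics/top0.png

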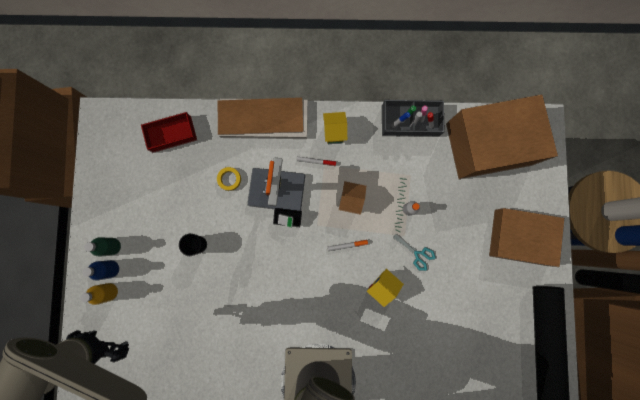

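View pics/wrist0.png

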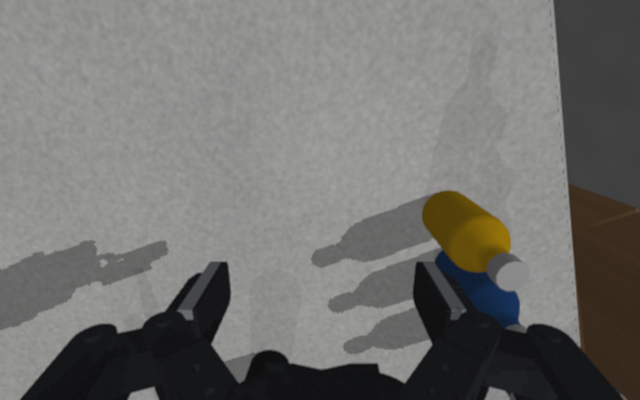

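The lamp is at top (280,190) and scene (365,220). Three house shapes show: the brown one at top (350,197), and yellow ones at (335,127) and (385,288). The brown one lies ahead of the lamp, so I'll measure it and confirm with crops.

```bash
cat > h.py <<'E'
import numpy as np,cv2
from bench import r
def ray(m,p):
    K=np.array(m["intrinsics"]);T=np.array(m["cam_to_world"])
    d=T[:3,:3]@np.linalg.solve(K,[p[0],p[1],1.]);return T[:3,3],d/np.linalg.norm(d)
def tri(obs):
    A=np.zeros((3,3));b=np.zeros(3);L=[]
    for m,p in obs:
        o,d=ray(m,p);P=np.eye(3)-np.outer(d,d);A+=P;b+=P@o;L.append((o,P))
    x=np.linalg.solve(A,b);return x,[round(float(np.linalg.norm(P@(x-o))),1) for o,P in L]
def atz(m,p,z):
    o,d=ray(m,p);return o+d*(z-o[2])/d[2]
def proj(m,X):
    K=np.array(m["intrinsics"]);T=np.array(m["cam_to_world"])
    c=T[:3,:3].T@(np.array(X)-T[:3,3]);u=K@c;return u[:2]/u[2]
E
python3 - <<'E'
from h import *
ms={n:r.camera_model(n) for n in["scene","top"]}
for n in ["lamp","paddle","lens","switch_pad","house","house_window"]:
    o=[]
    for c in ms:
        s=r.spot_point(c,n)
        print(n,c,[(np.round(q["position"],1).tolist(),round(q["conf"],2)) for q in s[:3]])
        if s:o.append((ms[c],s[0]["position"]))
    if len(o)==2: print("   tri",*[np.round(tri(o)[0],1),tri(o)[1]])
for n,c,s in [("scene",(160,130,420,370),3),("top",(230,90,420,310),3)]:
    im=cv2.imread(f"pics/{n}0.png")[c[1]:c[3],c[0]:c[2]]
    cv2.imwrite(f"pics/{n}0c.png",cv2.resize(im,None,fx=2.7,fy=2.7,interpolation=cv2.INTER_CUBIC)[:600,:800])
E
```

```text
lamp scene [([369.4, 234.8], 0.76), ([398.9, 151.7], 0.62)]
lamp top [([271.4, 184.4], 0.69)]
   tri [643.1 160.   18.6] [8.1, 8.1]
paddle scene [([377.3, 177.6], 0.73), ([370.0, 235.8], 0.42)]
paddle top [([270.6, 177.8], 0.89)]
   tri [630.7 144.4 278.6] [3.3, 3.3]
lens scene [([364.6, 196.5], 0.83), ([206.2, 294.3], 0.43)]
lens top [([279.4, 181.8], 0.67)]
   tri [627.7 122.8 213.8] [0.1, 0.1]
switch_pad scene [([330.9, 201.0], 0.51), ([347.1, 287.6], 0.23)]
switch_pad top [([288.2, 220.3], 0.68)]
   tri [522.1 101.7  70.8] [2.8, 2.8]
house scene [([201.7, 203.7], 0.96), ([347.2, 333.4], 0.6), ([276.5, 273.4], 0.56)]
house top [([384.0, 284.1], 0.85), ([331.2, 133.2], 0.69), ([351.9, 196.9], 0.6)]
   tri [ 322.1 -208.5   28.3] [3.2, 3.2]
house_window scene [([207.1, 199.5], 0.87), ([287.4, 259.0], 0.74), ([356.8, 323.5], 0.58)]
house_window top [([375.1, 277.7], 0.94), ([344.9, 197.0], 0.89), ([329.9, 131.4], 0.83)]
   tri [ 341.2 -184.1   57. ] [6.1, 6.1]
```

View pics/scene0c.png

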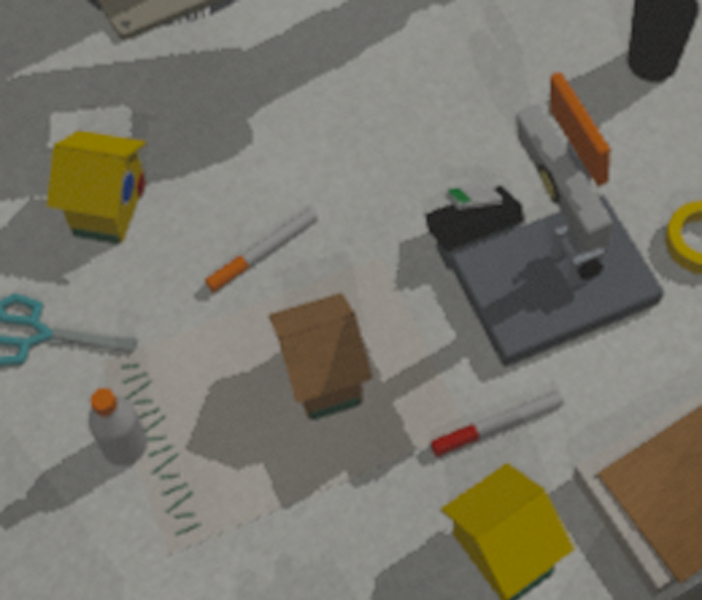

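View pics/top0c.png

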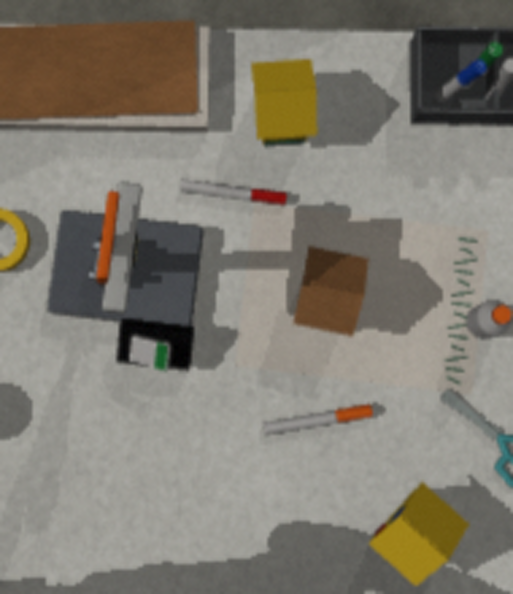

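Run:
```python
from h import *
im=cv2.imread("pics/top0.png")[145:235,235:380]
cv2.imwrite("pics/top0d.png",cv2.resize(im,None,fx=5.5,fy=5.5,interpolation=cv2.INTER_CUBIC))
im=cv2.imread("pics/scene0.png")[145:275,305:425]
cv2.imwrite("pics/scene0d.png",cv2.resize(im,None,fx=4.5,fy=4.5,interpolation=cv2.INTER_CUBIC))
```

```text
(no output)
```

View pics/top0d.png

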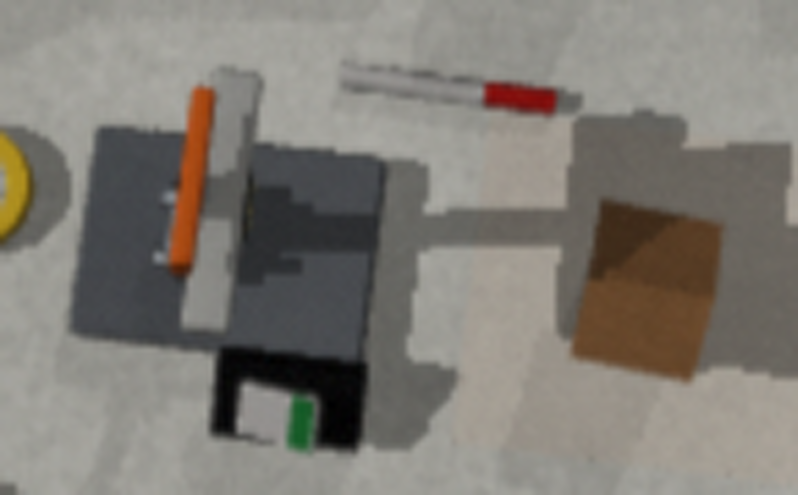

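View pics/scene0d.png

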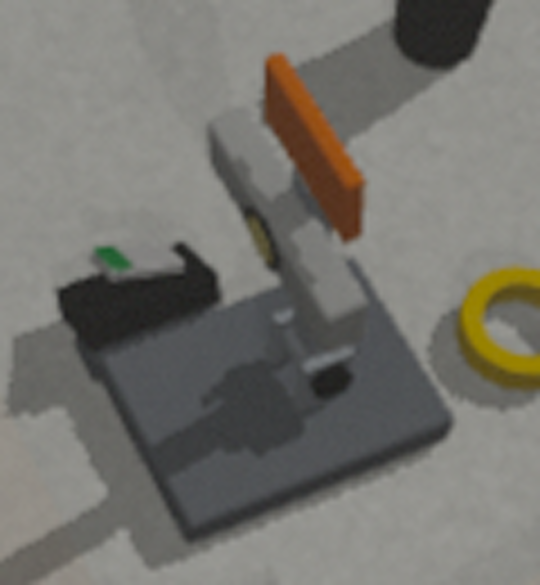

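Brown house with green base at top (350,197) stands on the lamp's line and is not yellow, so it is the one meant. Its front faces away from both fixed cameras, so the window needs a wrist view. I'll fit the lamp pose first.

```bash
cat > fit.py <<'E'
from h import *
from scipy.optimize import least_squares
def lampR(yaw): c,s=np.cos(yaw),np.sin(yaw);return np.array([[c,-s,0],[s,c,0],[0,0,1]])
def L2W(p,P): return lampR(p[2])@np.array(P,float)+np.array([p[0],p[1],0])
def arm(q,a,x,y=0): # a along arm, x front
    return [a*np.sin(q)+x*np.cos(q),y,60+a*np.cos(q)-x*np.sin(q)]
E
python3 - <<'E'
from fit import *
ms={n:r.camera_model(n) for n in["scene","top"]}
T=lambda u,v:((u+.5)/5.5-.5+235,(v+.5)/5.5-.5+145)
S=lambda u,v:((u+.5)/4.5-.5+305,(v+.5)/4.5-.5+145)
obs=[("top",T(97,127),lambda q:[-70,65,28]),("top",T(385,157),lambda q:[110,65,28]),("top",T(362,360),lambda q:[110,-65,28]),("top",T(70,333),lambda q:[-70,-65,28]),
("scene",S(188,526),lambda q:[110,65,28]),("scene",S(452,416),lambda q:[-70,65,28]),("scene",S(100,350),lambda q:[110,-65,28]),
("top",T(213,89),lambda q:arm(q,245,6,45)),("top",T(190,272),lambda q:arm(q,245,6,-45)),
("scene",S(261,237),lambda q:arm(q,150,30,0)),
("scene",S(272,57),lambda q:arm(q,245,6,-45)),("scene",S(359,183),lambda q:arm(q,245,6,45)),("scene",S(347,240),lambda q:arm(q,190,6,45))]
f=lambda p:np.concatenate([proj(ms[c],L2W(p,P(p[3])))-np.array(x) for c,x,P in obs])
s=least_squares(f,[640,150,np.radians(-97),0.],loss="soft_l1")
p=s.x;print(p[:2],np.degrees(p[2:]));print(np.round(f(p).reshape(-1,2),1).tolist())
np.save("lamp.npy",p)
for n,z in [((344.9,197),47),((287.4,259),47)]: pass
print("window",atz(ms["top"],(344.9,197),47),atz(ms["scene"],(287.4,259),47))
w,e=tri([(ms["top"],(344.9,197)),(ms["scene"],(287.4,259))]);print(w,e)
print("in lamp",lampR(p[2]).T@(w-[p[0],p[1],0]))
sp,e=tri([(ms["top"],(288.2,220.3)),(ms["scene"],(330.9,201))]);print("pad lamp",lampR(p[2]).T@(sp-[p[0],p[1],0]),"lens",L2W(p,arm(p[3],150,30)),"paddle",L2W(p,arm(p[3],222,0)))
E
```

```text
[629.32635767 168.99710686] [-96.00546772   5.8668984 ]
[[0.2, 0.2], [0.7, 0.9], [0.2, 2.2], [-0.1, 0.7], [0.8, 0.5], [1.7, 0.4], [-0.5, 0.5], [-0.3, 0.5], [-0.5, -0.2], [1.4, -0.2], [-0.7, -0.7], [-1.1, 0.8], [0.7, 1.0]]
window [604.39609913 -80.10388512  47.        ] [605.03696242 -82.3337217   47.        ]
[604.30307058 -81.06267462  44.56463282] [0.9, 0.9]
in lamp [251.30545295   1.27613981  44.56463282]
pad lamp [ 78.13307626 -99.63387812  70.7788819 ] lens [624.59994061 124.06949567 206.1477702 ] paddle [626.95220626 146.42928217 280.83717236]
```

```bash
cat > mv.py <<'E'
from fit import *
from scipy.spatial.transform import Rotation as Ro
import json,os
# commanded pose bookkeeping
def load(): d=json.load(open("cmd.json"));return np.array(d["p"]),Ro.from_matrix(d["R"])
def save(p,R): json.dump({"p":list(map(float,p)),"R":R.as_matrix().tolist()},open("cmd.json","w"))
def inc(p1,R1):
    p,R=load();return np.concatenate([R.inv().apply((np.array(p1)-p))/1000,(R.inv()*R1).as_rotvec()])
def applied(i):
    p,R=load();i=np.array(i);p=p+R.apply(i[:3])*1000;R=R*Ro.from_rotvec(i[3:]);save(p,R);return p,R
def toolR(yaw_deg,q): # approach = -(arm dir at lean q); tool z = -lamp x at q=0
    return Ro.from_euler("xyz",[-90,0,yaw_deg],degrees=True)*Ro.from_rotvec([q,0,0])
E
python3 - <<'E'
from mv import *
save([180.612,572.176,303.892],Ro.from_euler("xyz",[-90.0,0,-17.519],degrees=True))
m=r.camera_model("wrist");s=r.sense()
Rm=Ro.from_euler("xyz",s["tcp_rot"],degrees=True)
T=np.array(m["cam_to_world"])
off=Rm.inv().apply(T[:3,3]-s["tool_pos"]);Rc=Rm.inv()*Ro.from_matrix(T[:3,:3])
print(off);print(Rc.as_matrix().round(3))
np.savez("wc.npz",off=off,Rc=Rc.as_matrix())
for q in [-.5,]:
    R=toolR(-6,q);print(R.as_matrix().round(2))
    p=np.array([520,230,440])-R.apply(off);print(p,inc(p,R))
    mm={"intrinsics":m["intrinsics"],"cam_to_world":np.eye(4)};mm["cam_to_world"][:3,:3]=(R*Rc).as_matrix();mm["cam_to_world"][:3,3]=[520,230,440]
    L=np.load("lamp.npy")
    for X in [[604,-81,45],[627,146,281],L2W(L,[78,-100,70]),[624,124,206]]: print(proj(mm,X))
E
```

```text
[-81.70768831 -69.01451522   0.50834228]
[[ 0.001  0.95   0.311]
 [-0.    -0.311  0.95 ]
 [ 1.    -0.001 -0.   ]]
[[ 0.99 -0.05  0.09]
 [-0.1  -0.48  0.87]
 [ 0.   -0.88 -0.48]]
[597.75488677 188.10948711 379.67777719] [ 0.51340711 -0.07578578 -0.24068322 -0.49830061 -0.19683291 -0.05025969]
[274.11750405 173.95854297]
[341.62874853 288.49957216]
[377.89931698 109.93970758]
[355.48046579 236.81314089]
```

Call:
arm_command:
  increments:
    - [0.03,-0.01,-0.014,-0.03,-0.012,-0.003]
    - [0.08,-0.03,-0.038,-0.08,-0.03,-0.008]
    - [0.14,-0.05,-0.066,-0.14,-0.054,-0.014]
    - [0.2,-0.065,-0.094,-0.2,-0.077,-0.02]
    - [0.26,-0.08,-0.122,-0.26,-0.1,-0.026]
    - [0.32,-0.095,-0.15,-0.32,-0.123,-0.032]
    - [0.38,-0.11,-0.178,-0.38,-0.146,-0.038]
    - [0.43,-0.12,-0.202,-0.43,-0.166,-0.044]
    - [0.48,-0.126,-0.225,-0.48,-0.187,-0.048]
    - [0.513,-0.126,-0.241,-0.498,-0.197,-0.05]

```text
time: 2.0
tool_pos: [598.8, 186.4, 430.2]
tcp_rot: [-118.7, -0.0, -6.0]
ft_force: [0.5, 0.3, -0.7]
finger_gap: 85.5
```

Run:
```python
from mv import *
print(applied([0.513,-0.126,-0.241,-0.498,-0.197,-0.05])[0])
s=r.sense();print(s["time"],s["tool_pos"],s["tcp_rot"],s["joint_pos"].round(1),s["qd"].round(1))
m=r.camera_model("wrist");im=r.snapshot("wrist");cv2.imwrite("pics/w1.png",im[:,:,::-1])
L=np.load("lamp.npy")
for n in ["house_window","lens","paddle","switch_pad","house"]:
    for q in r.spot_point("wrist",n)[:3]: print(n,np.round(q["position"],1),round(q["conf"],2))
for n,X in [("win",[604.3,-81,47]),("paddle",L2W(L,arm(L[3],222,0))),("pad",L2W(L,[78,-100,70]))]: print(n,proj(m,X))
```

```text
[597.27130015 187.92994914 429.892     ]
2.0 [598.81468829 186.37262247 430.24207516] [-1.18680664e+02 -3.95077545e-03 -5.98813797e+00] [ 23.7  21.7  59.3 -26.7 111.8 -67.5] [-28.6  22.9 -27.3 -14.6  -6.1 -37.1]
house_window [294.6 164.4] 0.89
house_window [220.    4.2] 0.85
house_window [339.8 296.2] 0.61
paddle [371.5 249.6] 0.85
switch_pad [396.3 102.6] 0.84
switch_pad [370.7 252.2] 0.5
house [334.8 282.3] 0.93
win [291.82797611 167.58945518]
paddle [371.61921764 253.79014634]
pad [391.66886441 107.5217351 ]
```

View pics/w1.png

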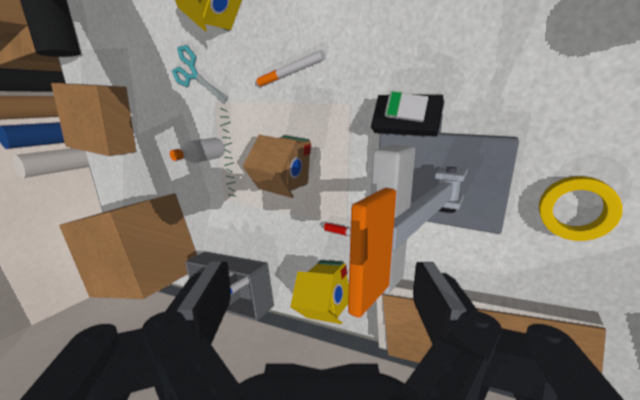

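The wrist view shows the brown house with its blue window at about (295,166), a yellow look-alike's window at (338,294) and another at (220,4). The brown one is ahead of the lens. I'll retake now that the arm is still, crop and triangulate.

Run:
```python
from mv import *
s=r.sense();print(s["time"],s["tool_pos"],s["tcp_rot"],s["joint_pos"].round(1),s["qd"].round(1))
m=r.camera_model("wrist");im=r.snapshot("wrist")
cv2.imwrite("pics/w2c.png",cv2.resize(im[80:230,220:520,::-1],None,fx=2.6,fy=2.6,interpolation=cv2.INTER_CUBIC))
hsv=cv2.cvtColor(im,cv2.COLOR_RGB2HSV);b=cv2.inRange(hsv,(105,140,40),(130,255,255));n,l,st,ce=cv2.connectedComponentsWithStats(b)
print([(ce[i].round(1).tolist(),int(st[i,4])) for i in range(1,n) if st[i,4]>15])
c=min((ce[i] for i in range(1,n) if st[i,4]>15),key=lambda c:np.hypot(*(c-[290,170])))
L=np.load("lamp.npy")
ob=[(m,c)]
pw=atz(m,c,47);print("window px",c,pw,"lamp",lampR(L[2]).T@(pw-[L[0],L[1],0]))
for n in ["house_window","paddle","switch_pad"]:
    for q in r.spot_point("wrist",n)[:2]: print(n,np.round(q["position"],1),round(q["conf"],2))
for n,X in [("win",[604.3,-81,47]),("paddle",L2W(L,arm(L[3],222,0))),("pad",L2W(L,[78,-100,70]))]+[(str(P),L2W(L,P)) for P in ([-70,65,28],[-70,-65,28],[110,-65,28])]: print(n,proj(m,X).round(1))
np.savez("w2.npz",K=m["intrinsics"],T=m["cam_to_world"])
```

```text
2.3 [596.78635278 188.59430434 429.8344281 ] [-1.18601923e+02  3.66836416e-02 -5.96841247e+00] [ 24.   21.6  59.5 -26.5 111.9 -67.3] [ 0.8 -0.6  0.3 -0.2 -0.  -0.1]
[([218.2, 5.3], 151), ([29.0, 135.3], 1181), ([294.5, 168.6], 101), ([336.4, 294.9], 78)]
window px [294.47524752 168.57425743] [603.75556009 -72.54810975  47.        ] lamp [ 2.42894899e+02 -1.59188363e-01  4.70000000e+01]
house_window [217.4   5.5] 0.75
house_window [338.6 295.2] 0.74
paddle [368.1 255.7] 0.56
switch_pad [392.7 104.6] 0.82
win [290.4 168.9]
paddle [368.5 256.1]
pad [389.6 109.4]
[-70, 65, 28] [497.1 236.9]
[-70, -65, 28] [515.3 140.2]
[110, -65, 28] [375.5 132.6]
```

View pics/w2c.png

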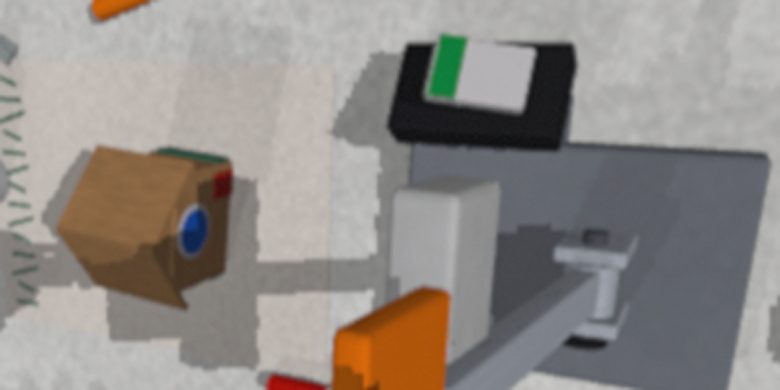

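Window centre in the lamp frame is about (243, 0, 47), which fits the given range and plane. The needed lean is about 40.8°. Next, a pre-grasp above the paddle.

Run:
```python
from mv import *
L=np.load("lamp.npy");q=L[3]
R=toolR(np.degrees(L[2])+90,q)
for a in (352,277): print(a,L2W(L,arm(q,a,0)).round(1),inc(L2W(L,arm(q,a,0)),R).round(4).tolist())
```

```text
352 [625.6 133.2 410.2] [0.0339, 0.042, -0.0357, 0.6021, 0.0002, -0.0002]
277 [626.4 140.8 335.5] [0.0339, 0.1038, 0.0068, 0.6021, 0.0002, -0.0002]
```

Call:
arm_command:
  increments:
    - [0.004,0.004,-0.004,0.06,0,0]
    - [0.008,0.01,-0.008,0.14,0,0]
    - [0.014,0.018,-0.014,0.24,0,0]
    - [0.02,0.026,-0.021,0.36,0,0]
    - [0.026,0.034,-0.028,0.46,0,0]
    - [0.031,0.039,-0.033,0.55,0,0]
    - [0.034,0.042,-0.036,0.602,0,0]
    - [0.034,0.042,-0.036,0.602,0,0]
    - [0.034,0.042,-0.036,0.602,0,0]
    - [0.034,0.042,-0.036,0.602,0,0]

```text
time: 3.75
tool_pos: [625.5, 133.8, 410.4]
tcp_rot: [-84.2, 0.0, -5.9]
ft_force: [0.1, 0.0, 0.7]
finger_gap: 85.4
```

Run:
```python
from mv import *
print(applied([0.034,0.042,-0.036,0.602,0,0])[0])
s=r.sense();print(s["time"],s["tool_pos"],s["tcp_rot"],s["joint_pos"].round(1),s["qd"].round(1))
m=r.camera_model("wrist");im=r.snapshot("wrist");cv2.imwrite("pics/w3.png",im[:,:,::-1])
L=np.load("lamp.npy");q=L[3]
for n in ["paddle","switch_pad","lens","house_window"]:
    for k in r.spot_point("wrist",n)[:2]: print(n,np.round(k["position"],1),round(k["conf"],2))
for X in (arm(q,222,0),arm(q,245,6,45),arm(q,245,6,-45),arm(q,245,-6,45),arm(q,245,-6,-45)):print(proj(m,L2W(L,X)).round(1))
g=s["tool_pos"]+Ro.from_euler("xyz",s["tcp_rot"],degrees=True).apply([0,54,0]);print("grasp pt px",proj(m,g))
```

```text
[625.67899678 132.9402167  410.26721724]
3.75 [625.48174279 133.82655682 410.40931485] [-8.41730644e+01  6.13861226e-03 -5.91923905e+00] [  4.9  11.3  70.1   5.8  97.4 -78.4] [-0.2  0.   0.1  0.2 -0.1 -0.1]
paddle [317.5 223.1] 0.65
switch_pad [256.4  77. ] 0.97
lens [285.2 197.2] 0.84
house_window [131.5 161.1] 0.91
[319.5 224.3]
[310.1 302.3]
[308.5 165.4]
[328.6 302.3]
[329.9 165.4]
grasp pt px [319.79425494 289.07555833]
```

View pics/w3.png

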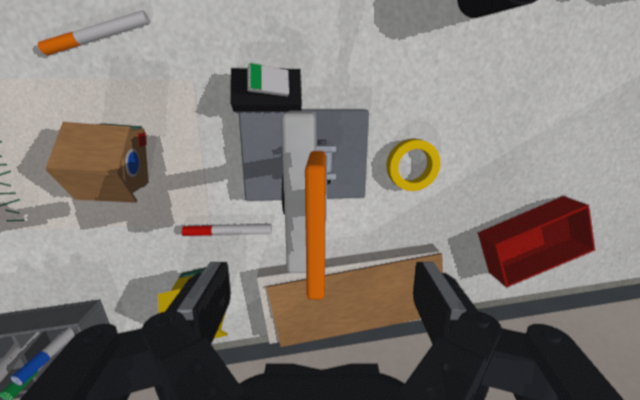

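The orange paddle's edge runs cols 306–327, rows 150–300, centred between the fingers and within 2 px of the model. Now descend and grip.

Call:
arm_command:
  increments:
    - [0,0.005,0,0,0,0]
    - [0,0.02,0,0,0,0]
    - [0,0.04,0,0,0,0]
    - [0,0.06,0,0,0,0]
    - [0,0.072,0,0,0,0]
    - [0,0.075,0,0,0,0]
    - [0,0.075,0,0,0,0]
    - [0,0.075,0,0,0,0]
    - [0,0.075,0,0,0,0]
    - [0,0.075,0,0,0,0]

```text
time: 5.25
tool_pos: [626.6, 140.5, 336.1]
tcp_rot: [-84.1, -0.0, -6.0]
ft_force: [0.0, -0.2, -0.4]
finger_gap: 85.6
```

Call:
arm_command:
  increments:
    - [0,0,0,0,0,0]
    - [0,0,0,0,0,0]
    - [0,0,0,0,0,0]
    - [0,0,0,0,0,0]
    - [0,0,0,0,0,0]
    - [0,0,0,0,0,0]
    - [0,0,0,0,0,0]
    - [0,0,0,0,0,0]
    - [0,0,0,0,0,0]
    - [0,0,0,0,0,0]
  jaw: 1
  force: 40

```text
time: 6.5
tool_pos: [626.5, 140.5, 335.8]
tcp_rot: [-84.1, 0.0, -6.0]
ft_force: [-1.2, -2.6, 2.5]
finger_gap: 11.3
```

Run:
```python
from mv import *
print(applied([0,0.075,0,0,0,0])[0])
s=r.sense();print(s["time"],s["tool_pos"],s["tcp_rot"],s["joint_pos"].round(1),s["ft_force"],s["finger_gap"])
im=r.snapshot("wrist");cv2.imwrite("pics/w4.png",im[:,:,::-1])
L=np.load("lamp.npy")
# grasp pt lean estimate
g=s["tool_pos"]+Ro.from_euler("xyz",s["tcp_rot"],degrees=True).apply([0,54,0])
l=lampR(L[2]).T@(g-[L[0],L[1],60]);print("grasp lamp",l,np.degrees(np.arctan2(l[0],l[2])),np.hypot(l[0],l[2]))
# increments for arc, from current command; pivot from actual grasp pose
p0,R0=load()
qs=np.radians(5.87);
for dq in np.radians([1.5,5,9.5,14,18.5,23,27.5,31,33.5,34.9]):
    ax=R0.apply([1,0,0]); piv=L2W(L,[0,0,60])
    Rw=Ro.from_rotvec(R0.apply([dq,0,0]))
    p=piv+Rw.apply(p0-piv); print(inc(p,Rw*R0).round(4).tolist())
```

```text
[626.45989581 140.56140287 335.65952516]
6.5 [626.47336909 140.482691   335.81313512] [-8.41422983e+01  4.54073442e-03 -5.99862212e+00] [  5.4  12.   77.1   5.7  89.8 -78.5] [-1.21048663 -2.60243629  2.45205851] 11.30215612762057
grasp lamp [2.31452747e+01 1.41027484e-01 2.22095100e+02] 5.949509165092383 223.2978664660031
[0.0, 0.0001, -0.0073, 0.0262, -0.0, -0.0]
[-0.0, 0.0011, -0.0242, 0.0873, 0.0, -0.0]
[0.0, 0.0038, -0.0457, 0.1658, 0.0, 0.0]
[-0.0, 0.0083, -0.067, 0.2443, 0.0, -0.0]
[-0.0, 0.0144, -0.0879, 0.3229, 0.0, -0.0]
[0.0, 0.0221, -0.1083, 0.4014, -0.0, 0.0]
[-0.0, 0.0314, -0.1279, 0.48, 0.0, -0.0]
[-0.0, 0.0397, -0.1427, 0.5411, -0.0, 0.0]
[0.0, 0.0462, -0.1529, 0.5847, -0.0, 0.0]
[-0.0, 0.05, -0.1585, 0.6091, 0.0, -0.0]
```

View pics/w4.png

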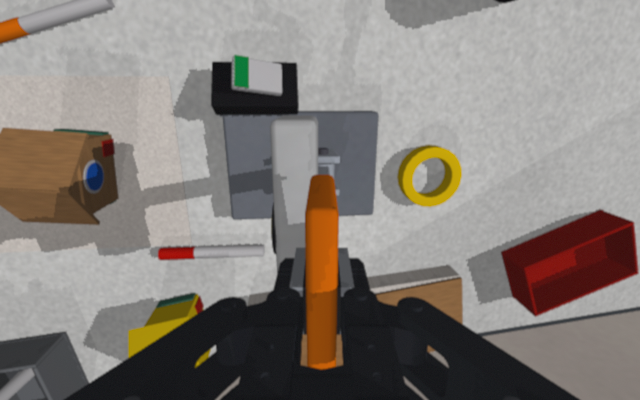

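The paddle is held (gap 11.3 mm). Now swing the arm on its arc by 34.9°, in two calls.

Call:
arm_command:
  increments:
    - [0,0.0001,-0.0073,0.0262,0,0]
    - [0,0.0005,-0.016,0.057,0,0]
    - [0,0.0011,-0.0242,0.0873,0,0]
    - [0,0.0023,-0.035,0.1265,0,0]
    - [0,0.0038,-0.0457,0.1658,0,0]
    - [0,0.0059,-0.0564,0.205,0,0]
    - [0,0.0083,-0.067,0.2443,0,0]
    - [0,0.0112,-0.0775,0.2836,0,0]
    - [0,0.0144,-0.0879,0.3229,0,0]
    - [0,0.0144,-0.0879,0.3229,0,0]

```text
time: 7.8
tool_pos: [617.2, 53.3, 311.5]
tcp_rot: [-65.6, 0.1, -6.1]
ft_force: [0.0, -1.3, -0.0]
finger_gap: 11.6
```

Run:
```python
from mv import *
p0,R0=load()
L=np.load("lamp.npy");piv=L2W(L,[0,0,60])
applied([0,0.0144,-0.0879,0.3229,0,0])
s=r.sense();print(s["time"],s["tool_pos"],s["tcp_rot"],s["joint_pos"].round(1),s["ft_force"],s["wrist_torque"],s["finger_gap"])
g=s["tool_pos"]+Ro.from_euler("xyz",s["tcp_rot"],degrees=True).apply([0,54,0])
l=lampR(L[2]).T@(g-[L[0],L[1],60]);print("grasp lamp",l,np.degrees(np.arctan2(l[0],l[2])),np.hypot(l[0],l[2]))
for dq in np.radians([20,23,26,29,32,34.,34.9]):
    Rw=Ro.from_rotvec(R0.apply([dq,0,0]))
    p=piv+Rw.apply(p0-piv); print(inc(p,Rw*R0).round(4).tolist())
```

```text
7.8 [617.21491511  53.34241323 311.52149558] [-65.55496629   0.0694113   -6.1460429 ] [-11.1   9.2  85.3  24.4  88.  -96.4] [ 0.02806086 -1.32813352 -0.0116588 ] [ 0.59951261 -0.06876971  0.11032899] 11.599855722491217
grasp lamp [9.39407473e+01 5.04821837e-02 2.02362163e+02] 24.901714165850148 223.10380740766328
[0.0, 0.0001, -0.0073, 0.0262, -0.0, 0.0]
[0.0, 0.0009, -0.0218, 0.0785, 0.0, 0.0]
[0.0, 0.0024, -0.0362, 0.1309, -0.0, 0.0]
[-0.0, 0.0047, -0.0505, 0.1832, -0.0, -0.0]
[0.0, 0.0077, -0.0647, 0.2356, 0.0, 0.0]
[0.0, 0.0102, -0.0741, 0.2705, -0.0, 0.0]
[-0.0, 0.0114, -0.0783, 0.2862, 0.0, -0.0]
```

Call:
arm_command:
  increments:
    - [0,0.0001,-0.0073,0.0262,0,0]
    - [0,0.0005,-0.0145,0.052,0,0]
    - [0,0.0009,-0.0218,0.0785,0,0]
    - [0,0.0024,-0.0362,0.1309,0,0]
    - [0,0.0047,-0.0505,0.1832,0,0]
    - [0,0.0077,-0.0647,0.2356,0,0]
    - [0,0.0102,-0.0741,0.2705,0,0]
    - [0,0.0114,-0.0783,0.2862,0,0]
    - [0,0.0114,-0.0783,0.2862,0,0]
    - [0,0.0114,-0.0783,0.2862,0,0]

```text
time: 9.05
tool_pos: [610.4, -11.3, 269.3]
tcp_rot: [-49.3, 0.0, -6.0]
ft_force: [-0.1, -1.0, -2.8]
finger_gap: 11.6
```

Run:
```python
from mv import *
L=np.load("lamp.npy");piv=L2W(L,[0,0,60])
applied([0,0.0114,-0.0783,0.2862,0,0])
s=r.sense();print(s["time"],s["tool_pos"],s["tcp_rot"],s["joint_pos"].round(1),s["ft_force"],s["wrist_torque"],s["finger_gap"])
g=s["tool_pos"]+Ro.from_euler("xyz",s["tcp_rot"],degrees=True).apply([0,54,0])
l=lampR(L[2]).T@(g-[L[0],L[1],60]);print("grasp lamp",l,np.degrees(np.arctan2(l[0],l[2])),np.hypot(l[0],l[2]))
for n in ("scene","top"):
    im=r.snapshot(n);m=r.camera_model(n)
    cv2.imwrite(f"pics/{n}5.png",im[:,:,::-1])
    for t in ("lens","paddle"): print(n,t,[(np.round(k["position"],1).tolist(),round(k["conf"],2)) for k in r.spot_point(n,t)[:2]])
    for q in np.radians([39,41,43]): print(proj(m,L2W(L,arm(q,150,30))).round(1),proj(m,L2W(L,arm(q,245,6,45))).round(1))
m=r.camera_model("wrist");im=r.snapshot("wrist");cv2.imwrite("pics/w5.png",im[:,:,::-1])
```

```text
9.05 [610.37405647 -11.32217486 269.34610943] [-4.93202230e+01  4.13350425e-02 -5.99326909e+00] [ -23.5   15.1   87.8   38.4   91.3 -111.5] [-0.13767845 -0.95655749 -2.79194147] [-0.21067443 -0.00227889 -0.12487266] 11.60239595735668
grasp lamp [ 1.46113673e+02 -1.97164118e-02  1.68394440e+02] 40.947752713734815 222.94818414815194
scene lens [([335.5, 216.9], 0.97), ([342.6, 285.7], 0.5)]
scene paddle [([326.3, 207.5], 0.94)]
[335.9 218. ] [329.7 219.6]
[334.6 219.4] [327.  221.9]
[333.4 220.7] [324.4 224.2]
top lens [([302.4, 191.1], 0.84), ([419.4, 250.8], 0.59)]
top paddle [([312.8, 184.7], 0.69)]
[304.1 188.3] [319.4 170.3]
[305.2 188.6] [321.6 170.9]
[306.3 188.9] [323.8 171.6]
```

View pics/scene5.png

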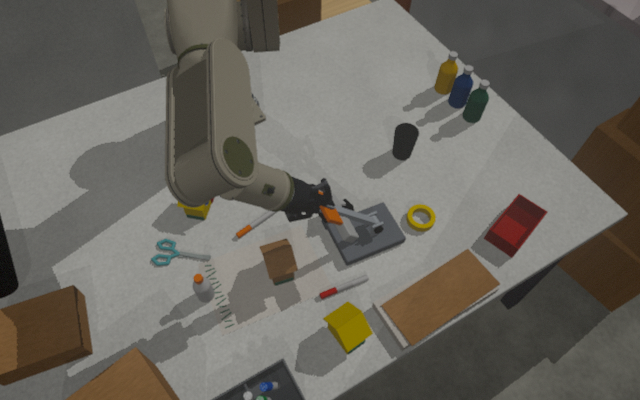

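View pics/w5.png

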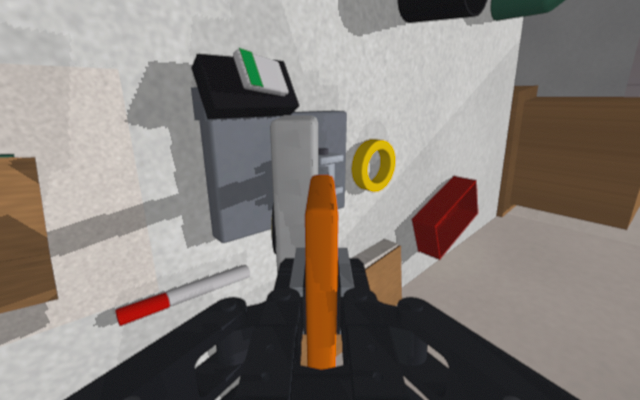

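The arm leans about 40.9°, still held, and the pictures show the house undisturbed. Before letting go I'll refine the window position from the two earlier wrist views (blue centroid).

Run:
```python
from mv import *
L=np.load("lamp.npy");w=np.load("wc.npz");K=np.load("w2.npz")
def blue(f,near):
    im=cv2.imread(f);hsv=cv2.cvtColor(im,cv2.COLOR_BGR2HSV);b=cv2.inRange(hsv,(105,120,40),(130,255,255));n,l,st,ce=cv2.connectedComponentsWithStats(b)
    i=min(range(1,n),key=lambda i:np.hypot(*(ce[i]-near))-.01*st[i,4]);return ce[i],st[i]
def cam(pos,rot):
    R=Ro.from_euler("xyz",rot,degrees=True);T=np.eye(4);T[:3,:3]=R.as_matrix()@w["Rc"];T[:3,3]=pos+R.apply(w["off"]);return {"intrinsics":K["K"],"cam_to_world":T}
obs=[({"intrinsics":K["K"],"cam_to_world":K["T"]},(294.48,168.57))]
for f,near,p,rt in [("pics/w3.png",(132,162),[625.48,133.83,410.41],[-84.173,0,-5.92]),("pics/w4.png",(95,177),[626.47,140.48,335.81],[-84.142,0,-6.0])]:
    c,st=blue(f,near);print(c,st);obs.append((cam(np.array(p),rt),c))
for m,c in obs: print(atz(m,c,47))
x,e=tri(obs);l=lampR(L[2]).T@(x-[L[0],L[1],0]);print(x,e,l)
for X,Z in ((l[0],47-60),(243,-13)):
    print(np.degrees(np.arcsin(150/np.hypot(X,Z))+np.arctan2(-Z,X)))
```

```text
[132.79569892 162.5       ] [128 152  11  22 186]
[ 94.32276657 176.29394813] [ 87 163  16  27 347]
[603.74827814 -72.53747992  47.        ]
[603.76708401 -73.40982219  47.        ]
[603.80965359 -73.41843996  47.        ]
[604.37812629 -75.2785491   43.35246949] [0.2, 0.1, 0.3] [245.54521861   0.74562891  43.35246949]
40.622354678804186
41.11618632754385
```

At z = 47 the window lies at X = 243.4, so the ideal lean is 41.0–41.1° and the arm is at 40.9°. Release and back off along the arm.

Call:
arm_command:
  increments:
    - [0,0,0,0,0,0]
    - [0,0,0,0,0,0]
    - [0,0,0,0,0,0]
    - [0,0,0,0,0,0]
    - [0,0,0,0,0,0]
    - [0,0,0,0,0,0]
    - [0,-0.01,0,0,0,0]
    - [0,-0.03,0,0,0,0]
    - [0,-0.06,0,0,0,0]
    - [0,-0.09,0,0,0,0]
  jaw: -1

```text
time: 10.65
tool_pos: [604.3, -71.1, 339.9]
tcp_rot: [-49.3, -0.1, -6.0]
ft_force: [-0.6, -0.4, 0.4]
finger_gap: 85.3
```

Run:
```python
from mv import *
L=np.load("lamp.npy")
print(applied([0,-0.09,0,0,0,0])[0])
s=r.sense();print(s["time"],s["tool_pos"],s["tcp_rot"],s["joint_pos"].round(1),s["ft_force"],s["finger_gap"])
m=r.camera_model("wrist");im=r.snapshot("wrist");cv2.imwrite("pics/w6.png",im[:,:,::-1])
for t in ("lens","paddle","switch_pad"): print(t,[(np.round(k["position"],1).tolist(),round(k["conf"],2)) for k in r.spot_point("wrist",t)[:2]])
for q in np.radians([39,41,43]): print(*[proj(m,L2W(L,arm(q,245,x,y))).round(1) for x,y in ((6,-45),(-6,-45),(6,45),(-6,45))])
print("pad",proj(m,L2W(L,[78,-100,70])))
im=r.snapshot("scene");cv2.imwrite("pics/scene6.png",im[:,:,::-1])
ms=r.camera_model("scene")
for q in np.radians([39,41,43]): print(*[proj(ms,L2W(L,arm(q,245,x,y))).round(1) for x,y in ((6,-45),(-6,-45),(6,45),(-6,45))])
cv2.imwrite("pics/scene6c.png",cv2.resize(im[150:290,260:420,::-1],None,fx=4,fy=4,interpolation=cv2.INTER_CUBIC))
```

```text
[604.38860704 -69.63884935 337.83930563]
10.65 [604.29053702 -71.1307992  339.88029374] [-49.27340685  -0.0525346   -6.01717024] [ -28.6   14.5   80.9   37.7  100.2 -111. ] [-0.55659135 -0.36254574  0.42396057] 85.25884717834161
lens [([291.3, 189.9], 0.57)]
paddle [([322.8, 214.5], 0.85)]
switch_pad [([266.8, 72.9], 0.95)]
[324.3 158.6] [343.9 158.5] [324.  286.4] [341.1 286.1]
[310.3 158.6] [329.9 158.6] [311.7 286.3] [328.9 286.3]
[296.3 158.5] [315.9 158.6] [299.5 286. ] [316.7 286.4]
pad [274.32294666  78.22562072]
[313.2 189.3] [316.9 186.1] [329.7 219.6] [333.6 216.4]
[310.7 191.6] [314.3 188.3] [327.  221.9] [330.8 218.7]
[308.3 193.9] [311.7 190.6] [324.4 224.2] [328.1 221. ]
```

View pics/w6.png

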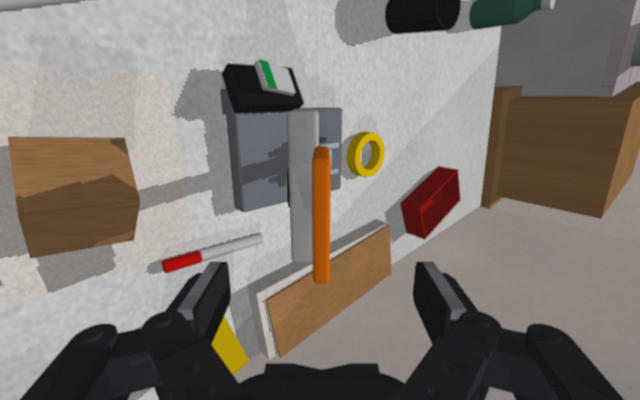

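View pics/scene6c.png

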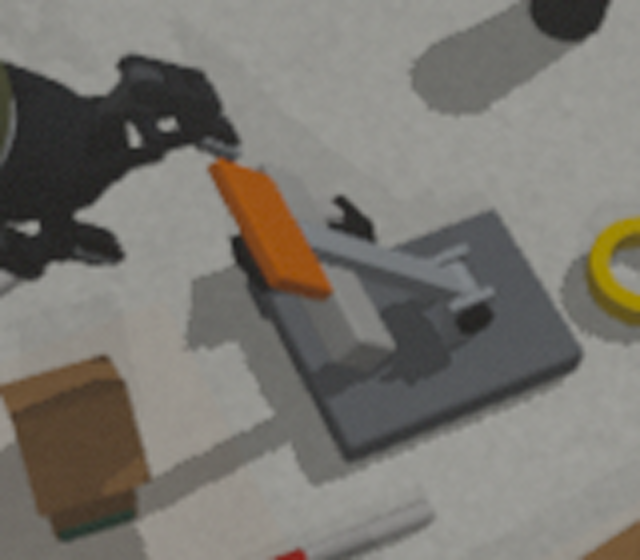

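Released: the paddle edge sits at cols 313–330, rows 148–282, which matches a lean of about 41°. Now triangulate the switch pad.

Run:
```python
from mv import *
L=np.load("lamp.npy");w=np.load("wc.npz");K=np.load("w2.npz")
def cam(pos,rot):
    R=Ro.from_euler("xyz",rot,degrees=True);T=np.eye(4);T[:3,:3]=R.as_matrix()@w["Rc"];T[:3,3]=np.array(pos)+R.apply(w["off"]);return {"intrinsics":K["K"],"cam_to_world":T}
im=r.snapshot("wrist");s=r.sense();m7=r.camera_model("wrist");cv2.imwrite("pics/w7.png",im[:,:,::-1]);print(s["time"])
ms={"w2":({"intrinsics":K["K"],"cam_to_world":K["T"]},None),"w3":(cam([625.48,133.83,410.41],[-84.173,0,-5.92]),"w3"),"w4":(cam([626.47,140.48,335.81],[-84.142,0,-6.0]),"w4"),"w5":(cam([610.374,-11.322,269.346],[-49.32,.04,-5.99]),"w5"),"w7":(m7,"w7"),"top":(r.camera_model("top"),"top0"),"scene":(r.camera_model("scene"),"scene0")}
obs=[]
for k,(m,f) in ms.items():
    if f is None: continue
    a=cv2.imread(f"pics/{f}.png");hsv=cv2.cvtColor(a,cv2.COLOR_BGR2HSV);b=cv2.inRange(hsv,(60,140,60),(80,255,255))
    n,l,st,ce=cv2.connectedComponentsWithStats(b)
    pr=proj(m,L2W(L,[78,-100,70]))
    i=[i for i in range(1,n) if st[i,4]>8 and np.hypot(*(ce[i]-pr))<20]
    if not i: print(k,"none");continue
    i=max(i,key=lambda i:st[i,4]);print(k,ce[i].round(1),st[i].tolist());obs.append((m,ce[i]))
x,e=tri(obs);print("green centre",x,e,"lamp",lampR(L[2]).T@(x-[L[0],L[1],0]))
nn=[(ms["w2"][0],(392.7,104.6)),(ms["w3"][0],(256.4,77)),(ms["top"][0],(288.2,220.3)),(ms["scene"][0],(330.9,201))]
x,e=tri(nn);print("net pad",x,e,"lamp",lampR(L[2]).T@(x-[L[0],L[1],0]))
a=cv2.imread("pics/w4.png")[40:130,180:340];cv2.imwrite("pics/w4c.png",cv2.resize(a,None,fx=5,fy=5,interpolation=cv2.INTER_CUBIC))
```

```text
10.95
w3 [255.5  75.9] [251, 64, 10, 25, 235]
w4 [241.   71.2] [235, 56, 13, 31, 379]
w5 [250.8  67.3] [240, 49, 22, 37, 352]
w7 [267.7  74.2] [260, 61, 16, 27, 173]
top [289.2 221.6] [288, 218, 4, 8, 24]
scene [329.7 201.6] [328, 200, 5, 4, 11]
green centre [516.78214753 100.65220452  60.44555597] [0.8, 0.6, 0.6, 0.6, 3.1, 2.1] lamp [  79.74457428 -104.77608404   60.44555597]
net pad [518.85254307 103.27855809  64.90151012] [3.1, 1.1, 5.0, 2.3] lamp [  76.9160226  -102.99182896   64.90151012]
```

View pics/w4c.png

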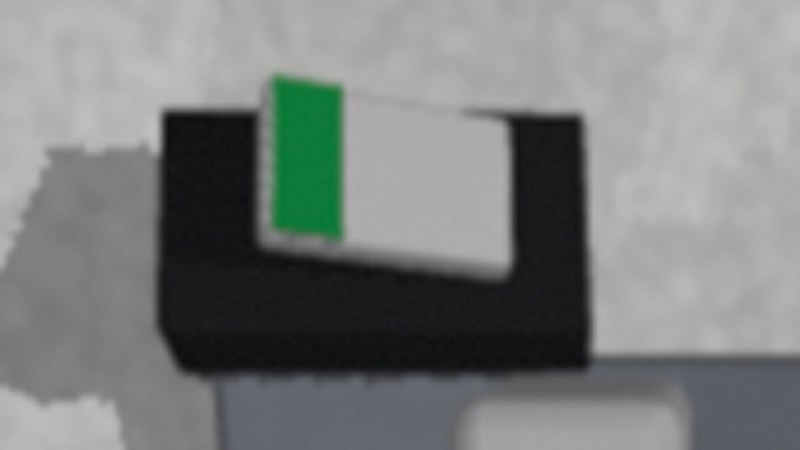

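Green centre at lamp (79.7, −104.8, 60.4), with sub-mm residuals from the wrist views. Plan the pre-press pose with the fingers shut and the tool square to the panel.

Run:
```python
from mv import *
L=np.load("lamp.npy")
R=toolR(-6,0)*Ro.from_rotvec([0,0,-np.pi/6])
n=np.array([0,-.5,.866]);pad=np.array([78.5,-104.8,60.4])
tcp=lambda h:L2W(L,pad+n*(72.6+h))
print(tcp(50),tcp(0),tcp(-10))
Rw=toolR(-6,0)*Ro.from_rotvec([0,0,-.3])
print("via",inc([480,20,420],Rw).round(4).tolist())
p,R0=load()
# relative from via
wp=np.array([480,20,420]);print("via->pre",np.r_[Rw.inv().apply(tcp(50)-wp)/1000,(Rw.inv()*R).as_rotvec()].round(4))
```

```text
[455.92499394 108.3058632  166.5716    ] [480.78779183 105.69027896 123.2716    ] [485.76035141 105.16716211 114.6116    ]
via [-0.1331, -0.0125, 0.1113, -0.706, -0.1067, -0.2875]
via->pre [-0.1066  0.2323  0.0853  0.      0.     -0.2236]
```

Call:
arm_command:
  increments:
    - [-0.005,-0.015,0.004,-0.03,-0.005,-0.012]
    - [-0.014,-0.02,0.012,-0.08,-0.012,-0.03]
    - [-0.03,-0.02,0.025,-0.16,-0.024,-0.065]
    - [-0.047,-0.02,0.039,-0.25,-0.038,-0.102]
    - [-0.065,-0.018,0.054,-0.345,-0.052,-0.14]
    - [-0.083,-0.016,0.069,-0.44,-0.066,-0.179]
    - [-0.1,-0.014,0.084,-0.53,-0.08,-0.216]
    - [-0.115,-0.013,0.096,-0.61,-0.092,-0.248]
    - [-0.127,-0.0125,0.106,-0.67,-0.102,-0.274]
    - [-0.133,-0.0125,0.111,-0.706,-0.107,-0.288]
  jaw: 1

```text
time: 12.2
tool_pos: [479.1, 20.6, 421.5]
tcp_rot: [-90.1, -17.4, -5.9]
ft_force: [0.3, -0.1, -0.3]
finger_gap: -0.1
```

Run:
```python
from mv import *
L=np.load("lamp.npy")
print(applied([-0.133,-0.0125,0.111,-0.706,-0.107,-0.288])[0])
s=r.sense();print(s["time"],s["tool_pos"],s["tcp_rot"],s["joint_pos"].round(1),s["ft_force"],s["finger_gap"])
m=r.camera_model("wrist");im=r.snapshot("wrist");cv2.imwrite("pics/w8.png",im[:,:,::-1])
R=toolR(-6,0)*Ro.from_rotvec([0,0,-np.pi/6])
n=np.array([0,-.5,.866]);pad=np.array([78.5,-104.8,60.4])
tcp=lambda h:L2W(L,pad+n*(72.6+h))
print("pre",inc(tcp(40),R).round(4).tolist())
```

```text
[480.06447641  19.74650563 419.81502678]
12.2 [479.13417943  20.60715832 421.51543444] [-90.11456191 -17.4385993   -5.89552626] [ -3.1 -26.5 104.8  -1.   84.3 -87.2] [ 0.30007435 -0.07932294 -0.3376602 ] -0.09564087195136803
pre [-0.1045, 0.2418, 0.0856, -0.0, 0.0001, -0.223]
```

View pics/w8.png

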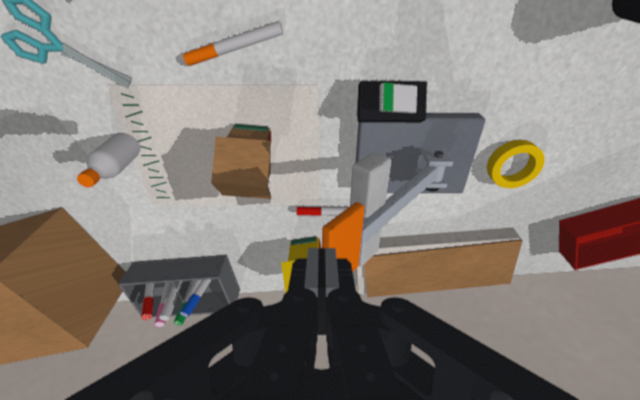

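Call:
arm_command:
  increments:
    - [-0.006,0.008,0.004,0,0,-0.01]
    - [-0.016,0.03,0.012,0,0,-0.03]
    - [-0.03,0.06,0.024,0,0,-0.06]
    - [-0.045,0.095,0.036,0,0,-0.09]
    - [-0.06,0.13,0.048,0,0,-0.12]
    - [-0.074,0.165,0.06,0,0,-0.155]
    - [-0.086,0.195,0.07,0,0,-0.185]
    - [-0.096,0.22,0.078,0,0,-0.205]
    - [-0.102,0.235,0.083,0,0,-0.217]
    - [-0.1045,0.242,0.0856,0,0,-0.223]

```text
time: 13.5
tool_pos: [459.7, 107.5, 155.4]
tcp_rot: [-90.0, -29.8, -6.0]
ft_force: [0.3, -1.2, 0.8]
finger_gap: 0.1
```

Run:
```python
from mv import *
L=np.load("lamp.npy")
print(applied([-0.1045,0.242,0.0856,0,0,-0.223])[0])
s=r.sense();print(s["time"],s["tool_pos"],s["tcp_rot"],s["joint_pos"].round(1),s["ft_force"],s["finger_gap"])
im=r.snapshot("wrist");cv2.imwrite("pics/w9.png",im[:,:,::-1])
m=r.camera_model("wrist");s=r.sense()
print(s["time"],s["tool_pos"],s["tcp_rot"])
im=r.snapshot("wrist");
b=cv2.inRange(cv2.cvtColor(im,cv2.COLOR_RGB2HSV),(60,140,60),(80,255,255));nn,l,st,ce=cv2.connectedComponentsWithStats(b)
print([(ce[i].round(1),st[i].tolist()) for i in range(1,nn) if st[i,4]>30])
Rm=Ro.from_euler("xyz",s["tcp_rot"],degrees=True)
tip=s["tool_pos"]+Rm.apply([0,72.6,0]);print("tip lamp",lampR(L[2]).T@(tip-[L[0],L[1],0]),"px",proj(m,tip),"pad px",proj(m,L2W(L,[79.7,-104.8,60.4])), "tip+35 px",proj(m,tip+Rm.apply([0,40,0])))
n=np.array([0,-.5,.866]);pad=np.array([78.5,-104.8,60.4])
R=toolR(-6,0)*Ro.from_rotvec([0,0,-np.pi/6])
for h in (0,-10,-12): print(h,inc(L2W(L,pad+n*(72.6+h)),R).round(4).tolist())
im=r.snapshot("scene");cv2.imwrite("pics/scene9c.png",cv2.resize(im[130:290,240:420,::-1],None,fx=3.5,fy=3.5,interpolation=cv2.INTER_CUBIC))
```

```text
[460.9911777  107.80964596 157.72209939]
13.5 [459.68652388 107.48889236 155.40283401] [-90.03675375 -29.83574614  -6.00301643] [ 12.6 -27.3 136.2 -13.4  43.4 -63.9] [ 0.33956604 -1.24273948  0.77771328] 0.06484734490639976
13.55 [459.71733238 107.59750756 155.20984177] [-90.03570702 -29.84270039  -6.00746205]
[(array([319.6, 229.6]), [310, 211, 20, 38, 725])]
tip lamp [  78.85420309 -126.12712139   92.23698887] px [319.90351901 267.36193587] pad px [318.86189363 239.77044046] tip+35 px [320.1892765 234.6624926]
0 [0.0, 0.0398, -0.0, -0.0, 0.0001, -0.0]
-10 [0.0, 0.0498, -0.0, -0.0, 0.0001, -0.0]
-12 [0.0, 0.0518, -0.0, -0.0, 0.0001, -0.0]
```

View pics/w9.png

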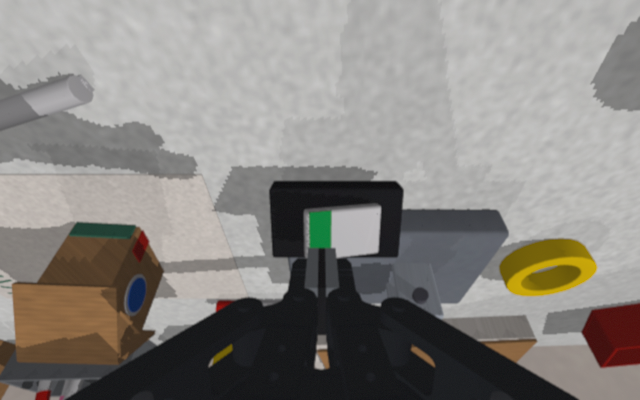

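View pics/scene9c.png

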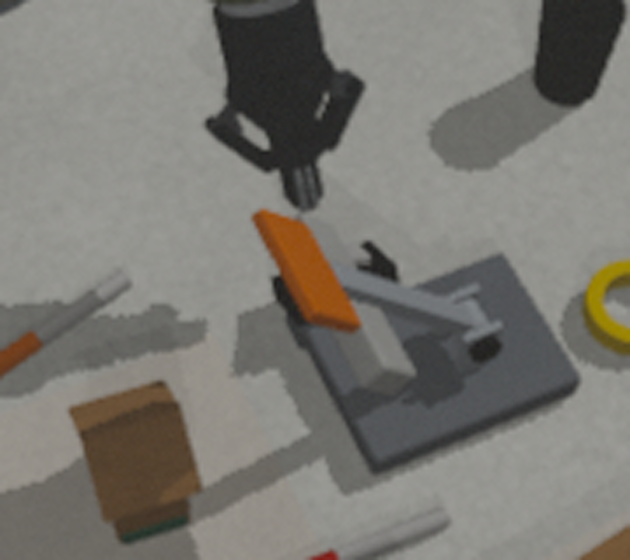

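Run:
```python
from mv import *
L=np.load("lamp.npy");w=np.load("wc.npz");K=np.load("w2.npz")
def cam(pos,rot):
    R=Ro.from_euler("xyz",rot,degrees=True);T=np.eye(4);T[:3,:3]=R.as_matrix()@w["Rc"];T[:3,3]=np.array(pos)+R.apply(w["off"]);return {"intrinsics":K["K"],"cam_to_world":T}
c={"w3":(cam([625.48,133.83,410.41],[-84.173,0,-5.92]),(255.5,75.9)),"w4":(cam([626.47,140.48,335.81],[-84.142,0,-6.0]),(241,71.2)),"w5":(cam([610.374,-11.322,269.346],[-49.32,.04,-5.99]),(250.8,67.3)),
"w9":(cam([459.717,107.5975,155.21],[-90.0357,-29.843,-6.007]),(319.6,229.6)),"top":(r.camera_model("top"),(289.2,221.6)),"scene":(r.camera_model("scene"),(329.7,201.6))}
il=lambda x:lampR(L[2]).T@(x-[L[0],L[1],0])
for ks in (("w3","w4","w5","w9"),("w4","w9"),("w5","w9"),("w3","w9"),("w9","top","scene"),tuple(c)):
    x,e=tri([c[k] for k in ks]);print(ks,il(x).round(1),e)
# other features in w9: panel corners
im=cv2.imread("pics/w9.png")[170:270,250:420];cv2.imwrite("pics/w9c.png",cv2.resize(im,None,fx=4.5,fy=4.5,interpolation=cv2.INTER_CUBIC))
```

```text
('w3', 'w4', 'w5', 'w9') [  79.1 -105.8   54.7] [0.5, 0.9, 1.9, 1.3]
('w4', 'w9') [  79.8 -105.6   53. ] [0.3, 0.3]
('w5', 'w9') [  78.3 -106.3   54.4] [1.4, 1.4]
('w3', 'w9') [  79.6 -105.6   53. ] [0.1, 0.1]
('w9', 'top', 'scene') [  79.3 -105.6   55.3] [1.9, 4.0, 3.1]
('w3', 'w4', 'w5', 'w9', 'top', 'scene') [  79.2 -105.5   56. ] [0.2, 0.6, 1.4, 2.5, 3.9, 2.9]
```

View pics/w9c.png

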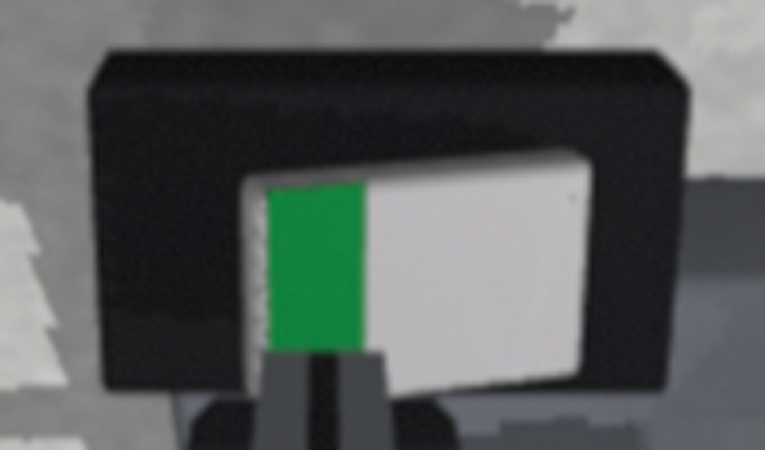

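The tip is aligned with the green end to within about 1 mm (the green's lower part is hidden by the fingertips at (320,250)), and about 40 mm short of it. Press in stages, watching the force.

Call:
arm_command:
  increments:
    - [0,0.008,0,0,0,0]
    - [0,0.018,0,0,0,0]
    - [0,0.028,0,0,0,0]
    - [0,0.034,0,0,0,0]
    - [0,0.037,0,0,0,0]
    - [0,0.039,0,0,0,0]
    - [0,0.041,0,0,0,0]
    - [0,0.043,0,0,0,0]
    - [0,0.045,0,0,0,0]
    - [0,0.046,0,0,0,0]

```text
time: 14.9
tool_pos: [484.1, 105.3, 118.0]
tcp_rot: [-90.0, -30.0, -6.0]
ft_force: [-1.4, -1.6, 2.6]
finger_gap: -0.2
```

Run:
```python
from mv import *
L=np.load("lamp.npy")
print(applied([0,0.046,0,0,0,0])[0])
s=r.sense();print(s["time"],s["tool_pos"],s["tcp_rot"],s["joint_pos"].round(1),s["ft_force"],s["wrist_torque"])
Rm=Ro.from_euler("xyz",s["tcp_rot"],degrees=True)
print("force tool axes",Rm.inv().apply(s["ft_force"]))
tip=s["tool_pos"]+Rm.apply([0,72.6,0]);d=lampR(L[2]).T@(tip-[L[0],L[1],0]);print("tip lamp",d)
im=r.snapshot("wrist");cv2.imwrite("pics/w10c.png",cv2.resize(im[150:300,220:460,::-1],None,fx=3,fy=3,interpolation=cv2.INTER_CUBIC))
```

```text
[483.86436865 105.40623496 117.88441934]
14.9 [484.05974122 105.34817321 118.02334054] [-90.0012121  -30.02274312  -5.99952105] [ 11.4 -18.1 134.1 -14.8  36.  -62.8] [-1.38363752 -1.59329261  2.56707409] [-0.21805728  0.18772766 -0.06317978]
force tool axes [ 0.23717771 -2.82778479 -1.7292436 ]
tip lamp [  78.49567161 -101.48526086   55.16431019]
```

View pics/w10c.png

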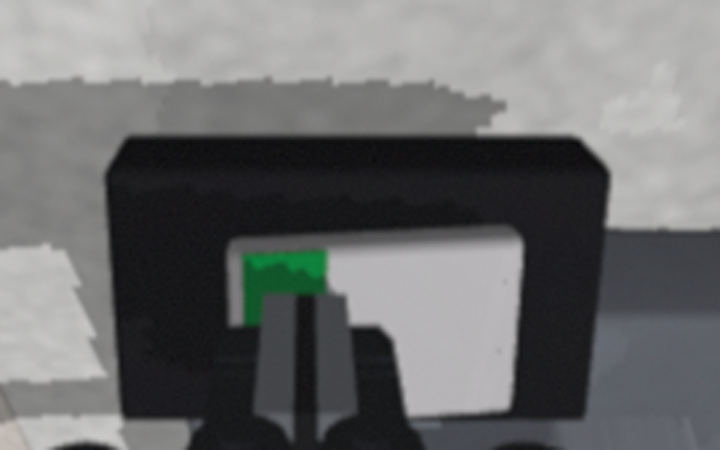

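Force of 2.8 N along the approach, so the flap is moving. Continue.

Call:
arm_command:
  increments:
    - [0,0.0005,0,0,0,0]
    - [0,0.001,0,0,0,0]
    - [0,0.0015,0,0,0,0]
    - [0,0.002,0,0,0,0]
    - [0,0.0025,0,0,0,0]
    - [0,0.003,0,0,0,0]
    - [0,0.0035,0,0,0,0]
    - [0,0.004,0,0,0,0]
    - [0,0.004,0,0,0,0]
    - [0,0.004,0,0,0,0]

```text
time: 16.2
tool_pos: [485.8, 105.2, 114.3]
tcp_rot: [-90.0, -30.0, -6.0]
ft_force: [-0.5, 0.1, 1.4]
finger_gap: -0.3
```

Run:
```python
from mv import *
L=np.load("lamp.npy")
print(applied([0,0.004,0,0,0,0])[0])
s=r.sense();print(s["time"],s["tool_pos"],s["tcp_rot"])
Rm=Ro.from_euler("xyz",s["tcp_rot"],degrees=True)
print("force tool axes",Rm.inv().apply(s["ft_force"]))
tip=s["tool_pos"]+Rm.apply([0,72.6,0]);d=lampR(L[2]).T@(tip-[L[0],L[1],0]);print("tip lamp",d)
im=r.snapshot("wrist");cv2.imwrite("pics/w11c.png",cv2.resize(im[150:300,220:460,::-1],None,fx=3,fy=3,interpolation=cv2.INTER_CUBIC))
```

```text
[485.85334177 105.1972427  114.42027325]
16.2 [485.75705594 105.24552884 114.29814518] [-89.99376156 -29.98933592  -5.99851783]
force tool axes [ 0.25206231 -1.45969737  0.09373617]
tip lamp [ 78.41010163 -99.82318065  51.41794605]
```

View pics/w11c.png

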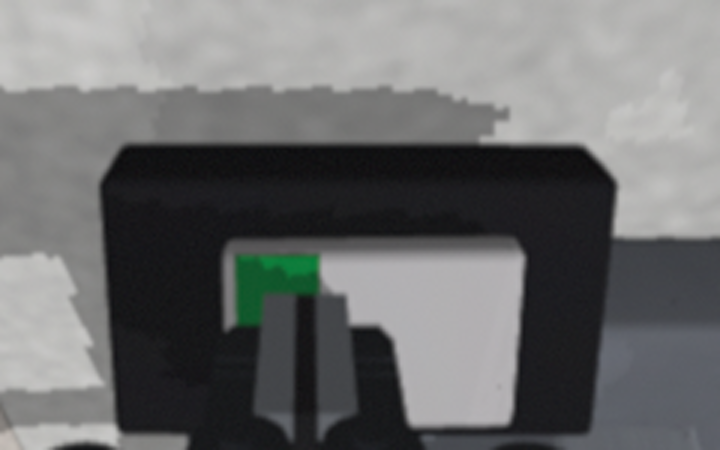

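The flap's upper edge is now nearly parallel to the panel. Press on until the force shows the stop.

Call:
arm_command:
  increments:
    - [0,0.0005,0,0,0,0]
    - [0,0.001,0,0,0,0]
    - [0,0.0015,0,0,0,0]
    - [0,0.002,0,0,0,0]
    - [0,0.0025,0,0,0,0]
    - [0,0.003,0,0,0,0]
    - [0,0.003,0,0,0,0]
    - [0,0.003,0,0,0,0]
    - [0,0.003,0,0,0,0]
    - [0,0.003,0,0,0,0]

```text
time: 17.5
tool_pos: [487.1, 104.9, 112.4]
tcp_rot: [-90.0, -30.0, -6.0]
ft_force: [-20.7, -4.6, 21.1]
finger_gap: 0.1
```

Run:
```python
from mv import *
L=np.load("lamp.npy")
print(applied([0,0.003,0,0,0,0])[0])
s=r.sense();print(s["time"],s["tool_pos"],s["tcp_rot"])
Rm=Ro.from_euler("xyz",s["tcp_rot"],degrees=True)
print("force tool axes",Rm.inv().apply(s["ft_force"]))
tip=s["tool_pos"]+Rm.apply([0,72.6,0]);d=lampR(L[2]).T@(tip-[L[0],L[1],0]);print("tip lamp",d)
im=r.snapshot("wrist");cv2.imwrite("pics/w12c.png",cv2.resize(im[150:300,220:460,::-1],None,fx=3,fy=3,interpolation=cv2.INTER_CUBIC))
```

```text
[487.34507162 105.04049851 111.82216368]
17.5 [487.14604218 104.91817974 112.44051406] [-90.04731426 -29.96403903  -5.9905602 ]
force tool axes [ -6.86662522 -28.25401705  -6.74261152]
tip lamp [ 78.65315815 -98.4353315   49.54432034]
```

View pics/w12c.png

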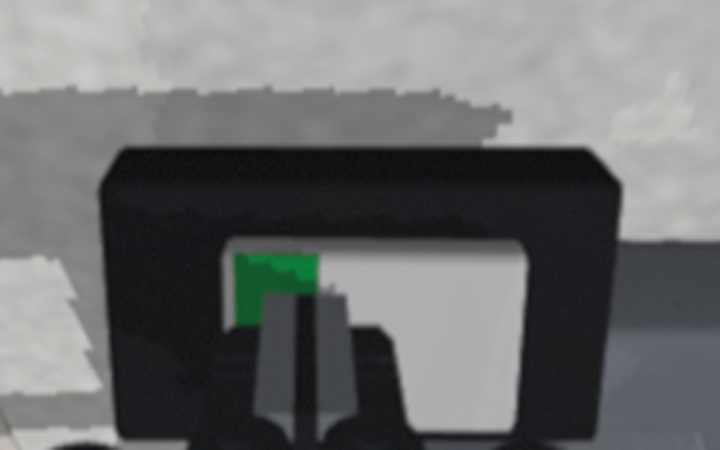

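The force rose to 28 N at the stop and the flap is flat and parallel (its upper edge, row ~243, is level). Back off square to the panel to the earlier view pose, to check.

Call:
arm_command:
  increments:
    - [0,-0.002,0,0,0,0]
    - [0,-0.006,0,0,0,0]
    - [0,-0.014,0,0,0,0]
    - [0,-0.026,0,0,0,0]
    - [0,-0.04,0,0,0,0]
    - [0,-0.055,0,0,0,0]
    - [0,-0.07,0,0,0,0]
    - [0,-0.08,0,0,0,0]
    - [0,-0.085,0,0,0,0]
    - [0,-0.085,0,0,0,0]

```text
time: 18.8
tool_pos: [445.1, 109.6, 185.7]
tcp_rot: [-90.0, -30.0, -6.0]
ft_force: [0.2, -0.3, 1.4]
finger_gap: 0.2
```

Run:
```python
from mv import *
L=np.load("lamp.npy")
print(applied([0,-0.085,0,0,0,0])[0])
im=r.snapshot("wrist");s=r.sense();print(s["time"],s["tool_pos"],s["ft_force"])
m=r.camera_model("wrist");im=r.snapshot("wrist");cv2.imwrite("pics/w13.png",im[:,:,::-1])
for n in ("house_window","lens","switch_pad","paddle"): print(n,[(np.round(k["position"],1).tolist(),round(k["conf"],2)) for k in r.spot_point("wrist",n)[:3]])
print("window exp",proj(m,[603.8,-73.2,47]))
for q in np.radians([39,41,43]): print(np.degrees(q),[proj(m,L2W(L,arm(q,*a))).round(1).tolist() for a in ((150,30),(171,3,-70),(171,30,-70),(129,3,-70))])
im=r.snapshot("scene");cv2.imwrite("pics/scene13c.png",cv2.resize(im[130:290,240:420,::-1],None,fx=3.5,fy=3.5,interpolation=cv2.INTER_CUBIC))
print("scene lens",r.spot_point("scene","lens")[0]["position"])
```

```text
[445.07939269 109.48158404 185.43526811]
18.85 [445.05887273 109.47980158 185.32552718] [ 0.2519914  -0.11244804 -0.76345743]
house_window [([155.1, 272.9], 0.6)]
lens []
switch_pad [([315.9, 210.4], 0.64)]
paddle []
window exp [153.81315922 272.95548361]
39.0 [[268.7, 403.6], [260.1, 451.8], [226.6, 413.3], [311.7, 382.0]]
41.0 [[264.9, 397.3], [252.6, 442.4], [221.3, 403.7], [306.1, 376.4]]
43.0 [[261.5, 390.9], [245.6, 433.1], [216.6, 394.1], [300.9, 370.7]]
scene lens [335.8, 220.9]
```

View pics/w13.png

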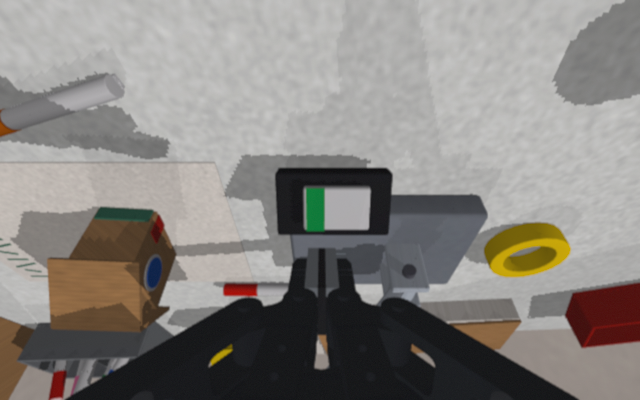

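View pics/scene13c.png

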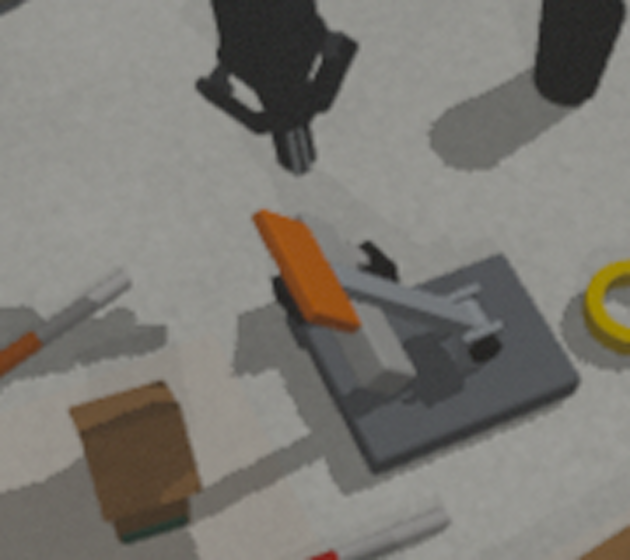

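The flap lies flat, square in the panel at (337,208). The window is at (153,272), where expected (153.8,273), and the paddle corners in the scene view have not moved. Retreat upward and check the lean once more, independently.

Run:
```python
from mv import *
Rw=toolR(-6,0)*Ro.from_rotvec([0,0,-.3])
print(inc([470,60,430],Rw).round(4).tolist())
```

```text
[0.1482, -0.1968, -0.0466, -0.0, 0.0001, 0.2236]
```

Call:
arm_command:
  increments:
    - [0.009,-0.014,-0.002,0,0,0.01]
    - [0.026,-0.036,-0.008,0,0,0.04]
    - [0.045,-0.06,-0.014,0,0,0.07]
    - [0.064,-0.085,-0.02,0,0,0.1]
    - [0.083,-0.11,-0.026,0,0,0.13]
    - [0.102,-0.135,-0.032,0,0,0.155]
    - [0.12,-0.16,-0.038,0,0,0.185]
    - [0.136,-0.182,-0.043,0,0,0.207]
    - [0.148,-0.197,-0.047,0,0,0.224]
    - [0.148,-0.197,-0.047,0,0,0.224]

```text
time: 20.45
tool_pos: [470.4, 59.4, 431.6]
tcp_rot: [-90.0, -17.3, -6.0]
ft_force: [0.5, 0.0, -0.6]
finger_gap: -0.1
```

Run:
```python
from mv import *
L=np.load("lamp.npy")
applied([0.148,-0.197,-0.047,0,0,0.224])
r.snapshot("wrist");r.snapshot("wrist")
m=r.camera_model("wrist");im=r.snapshot("wrist");print(r.sense()["time"],r.sense()["qd"].round(1))
v=im[:,:,::-1].copy()
cols={39:(255,0,0),41:(0,0,255),43:(0,255,255)}
big=cv2.resize(v,None,fx=4,fy=4,interpolation=cv2.INTER_CUBIC)
for d in cols:
    q=np.radians(d)
    for pts in (((245,6,-45),(245,6,45),(190,6,45),(190,6,-45)),((245,-6,-45),(190,-6,-45)),((171,3,-70),(171,30,-70),(129,30,-70),(129,3,-70))):
        P=np.array([(proj(m,L2W(L,arm(q,*a)))+.5)*4 for a in pts]).astype(np.int32)
        cv2.polylines(big,[P],True,cols[d],1,cv2.LINE_AA)
c=proj(m,L2W(L,arm(np.radians(41),200,0,0)))*4;x,y=int(c[0])-330,int(c[1])-280;x=max(x,0);y=max(y,0);print(c/4)
cv2.imwrite("pics/w14c.png",big[y:y+590,x:x+700]);cv2.imwrite("pics/w14.png",v)
print("win",proj(m,[603.8,-73.2,47]),r.spot_point("wrist","house_window")[:1] and [k["position"] for k in r.spot_point("wrist","house_window")])
```

```text
20.6 [ 0.2 -0.1  0.6  0.   0.1 -0.2]
[315.54021422 246.48037471]
win [243.68931108 172.145641  ] [[245.5, 173.0]]
```

View pics/w14c.png

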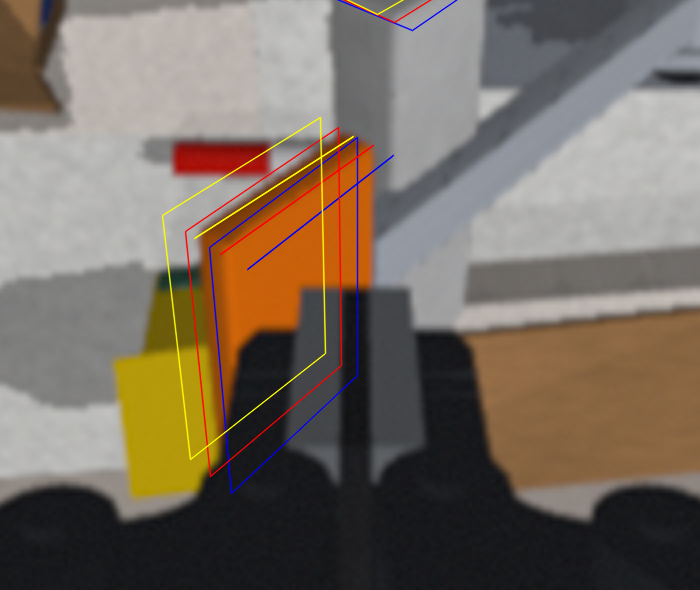

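View pics/w14.png

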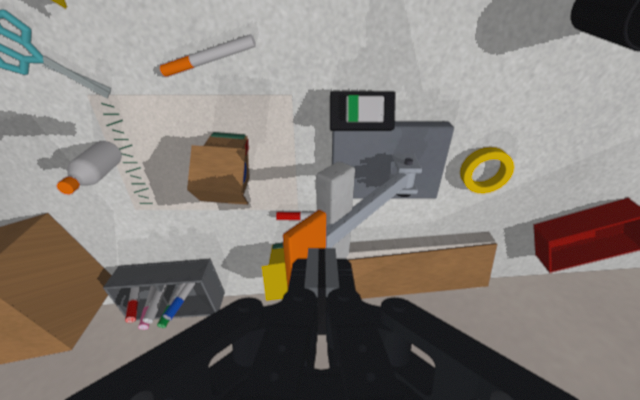

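The back edge of the paddle coincides with the 41° overlay, and the window sits where expected. All is clear, so I'm handing in.

Run:
```python
from bench import r
print(r.sense()["time"]); print(r.hand_in()); print(r.sense()["time"])
```

```text
20.7
the job is handed in; nothing more can be done
None
the job is handed in; nothing more can be done
```

The lamp is aimed at the blue window of the brown house and switched on, and I handed the job in at 20.7 s. The hand-in gives no verdict, so what follows rests on my own checks.

**Aim:** I gripped the orange paddle, swung the arm from about 5.9° to about 41° and let go. The lean worked out for the measured window position is 41.0–41.1°, or 40.6° if the window height is left free instead of held at 47 mm. After release and again at the end, the paddle matched the 41° model to within about 0.3°, an estimated 2–3 mm at the window.

**Switch:** I pressed the green end square to the panel with shut fingers until the force rose to 28 N at the stop. Afterwards the flap looked flat and parallel to the panel.

**Surroundings:** The house window was where expected to within 2 px after the press. The other craft things in view showed no movement, and the gripper ended up clear of everything.

**Disagreements:**
- The first window estimate from the fixed cameras was 251 mm ahead of the hinge, but those cameras cannot see that face. The wrist views gave 243 mm, and I used that.
- The first switch height was about 2–3 mm too high, so I found the stop by force instead.

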